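# Lay the replica seal down and shut the display tray

## Task

The amber replica seal is standing on end in the pulled-out display tray, too tall to pass under the cabinet's glass. With the fingertips, gently tip it over along the tray, towards the tray's middle, so that it lies flat on the grey felt; then push the tray fully home by its blue front. Pick nothing up, keep off the white crucible in the tray and do not let the seal strike it, and leave the things on the shelf around the cabinet where they are.

Things in the scene. Friction and masses are not known exactly. Their poses are not given: they have to be found in the camera images.
- cabinet: Low display cabinet, fixed, 190 mm deep, 332 mm wide, 68 mm high: white steel sides and back, glass top 6 mm thick with its underside 62 mm above the table and an aluminium trim strip on its front edge that reaches 72 mm. Its front, towards the robot, is open. Origin: middle of the front edge at table height; x points into the cabinet, y to the left along the front, z up.
- tray (a joint): How far the tray is pulled out of the cabinet, m: 0 = fully home against a firm stop; it starts between 0.135 and 0.155. Pulling out moves the tray along the cabinet's -x. It slides with about 2 N of friction and stays where it is left.
- tray_floor (a point): Centre of the tray's felt floor, on its upper surface, 16 mm above the table; moves with the tray; x points into the cabinet, y to the left. The felt is 172 mm (x) by 290 mm (y); the glass side and back walls are 4 mm thick and rise 18 mm above the felt.
- tray_push (a point): Middle of the outer face of the tray's blue front panel (towards the robot), 26 mm above the table; moves with the tray, same axes as tray_floor. The panel is 320 mm wide, 10 mm thick and reaches from 8 to 42 mm above the table, i.e. 26 mm above the felt.
- seal_center (a point): Centre (half-way up) of the amber resin seal: a square bar 34 x 34 mm, 76 mm long, with a red 8 mm engraved foot and on top a round knob 30 mm across and 16 mm high, 92 mm in all; about 0.14 kg. z runs from the foot to the knob, x and y are square to its side faces. At the start it stands upright on its foot on the felt, 85 to 100 mm left or right of the tray's middle line, turned by up to 0.25 rad against the tray. Loose.
- seal: The same seal; origin at the centre of the underside of its red foot, same axes.
- crucible: White porcelain crucible, 36 mm across, 34 mm high, standing loose on the felt at the other end of the tray, 85 to 100 mm from the middle line; it rides along with the tray. Origin at the centre of its underside. Not to be touched.
- pot: Squat blue ceramic matrix pot, 84 mm across, 60 mm high, loose, beside the cabinet. Origin: centre of the underside. Leave alone.
- tweezer_block: Nickel tweezer block 80 x 45 x 30 mm with two pairs of tweezers standing in it, 88 mm high in all, loose. Origin: centre of the underside. Leave alone.
- ink_jar: Green glass jar with a black lid, 56 mm across, 65 mm high, loose. Origin: centre of the underside. Leave alone.
- cork_ring: Cork ring, 90 mm across, 22 mm high, loose. Origin: centre of the underside. Leave alone.
- dusting_brush: Dusting brush 170 mm long, lying on the shelf far to the left. Origin: at its middle. Leave alone.
There are look-alikes about, which are no part of the job. Leave any black or purple look-alike of the seal alone.

How it is judged (in metres and radians):
On the way, in this order (a step that is already met when the one before it is completed fails the run):
1. the seal lies flat on the felt while the tray is still out (angle between seal_center's own z axis and vertical between 1.45 and 1.69 rad and z of seal_center in the frame of tray_floor between 0.01 and 0.025 m and linear speed of seal below 0.02 m/s and x of seal_center in the frame of tray_floor between -0.085 and 0.085 m and y of seal_center in the frame of tray_floor between -0.07 and 0.07 m and value of joint tray above 0.1 m), for 0.2 s.
2. the tray is pushed home (value of joint tray below 0.005 m), for 0.2 s.
At the end, for the whole second after the job is handed in: The tray is home (within 5 mm of its stop), the seal lies at rest flat on the felt in the middle part of the tray (its centre within 70 mm of the middle line, its long axis level within about 7 degrees, its centre 10 to 25 mm above the felt), and the crucible stands upright on the felt (angle between seal_center's own z axis and vertical between 1.45 and 1.69 rad and z of seal_center in the frame of tray_floor between 0.01 and 0.025 m and linear speed of each of seal, crucible below 0.02 m/s and x of seal_center in the frame of tray_floor between -0.085 and 0.085 m and y of seal_center in the frame of tray_floor between -0.07 and 0.07 m and angle between crucible's own z axis and vertical below 0.15 rad and z of crucible in the frame of tray_floor below 0.008 m and value of joint tray below 0.005 m); the robot touches nothing.
It fails at once if the seal is lifted (its centre more than 65 mm above the felt; tipping raises it to 49 mm) (z of seal_center in the frame of tray_floor above 0.065 m).
It fails at once if the seal is pinched or pushed roughly (over 15 N) (contact force between the fingers and seal above 15 N).
It fails at once if the robot touches the crucible (contact force between any of the fingers, the arm and crucible above 0.5 N).
It fails at once if the seal strikes the crucible (contact force between seal and crucible above 0.5 N).
It fails at once if a thing on the shelf beside the cabinet is moved by over 15 mm (distance of any of pot, tweezer_block, ink_jar, cork_ring, dusting_brush from where it was at the start of the episode above 0.015 m).
It also fails if it takes over 48 s, if anything falls off the work surface, if the arm or the gripper's body presses on something with over 40 N, if the wrist force passes 120 N, or if a joint passes its speed limit or range.

## Robot

A 6-joint arm with a two-finger parallel gripper is mounted at the origin on the work surface. World frame = base frame: x ahead of the robot, y to its left, z up, the work surface at z = 0. Lengths are in mm, angles in rad, forces in N, time in s.
With the tool pointing down it reaches from about 275 to 1000 mm from the base axis. Payload 8.4 kg.
Tool frame: the origin (TCP) lies on the mounting face of the last link; the fingertips stand 173 mm ahead of it and the grasp point (between the pads) lies 155 mm ahead of it; z points along the fingers, y is the direction in which the jaws open and shut (so a half turn about z gives the same grasp; the last joint's range is limited). The gripper opens to 85 mm and grips with 20 to 120 N. Pads are 22 mm wide; open, the fingers measure 114 mm over their backs; the gripper's body (76 mm by 85 mm) begins 54 mm behind the grasp point. The pads swing forward as they close: fully open they stand 13 mm farther back than shut.
Start: joints at [1.261, 0.353, 1.633, -0, 1.155, -0.002], TCP at [189.351, 595.631, 404.681] pointing down, gripper open.
Joint ranges: [-2.63, 2.63], [-0.92, 2.1], [0.06, 2.66], [-1.3, 4.44], [0, 2.69], [-3.02, 3.02]. Speed limits (rad/s): [2.22, 2.22, 2.79, 3.14, 3.14, 3.14].

## Interface

Orientations are given as [roll, pitch, yaw] about the fixed x, y, z axes, in that order (R = Rz(yaw) Ry(pitch) Rx(roll)).
In Python, from rig import r, grab_frame, spotter gives the robot as it stands.
- The arm moves only by the tool apply_moves, never from a script. Its argument "motion" is text: rows parted by semicolons, each of 5 numbers parted by spaces: the opening, from -1 (shut) to 1 (fully open), then the shift along the tool's x, y, z as a fraction of full scale, then the turn about the tool's z as a fraction of full scale. In form: hand x y z twist; .... A call has 1 to 20 rows; each row is the pose to reach, as a shift and turn from the pose commanded when the call began, along the tool's axes at that moment, turning the shorter way round; what a row does not reach only later rows make up. Full scale, the value 1, is 1 m for a shift and pi rad for a turn. A row lasts 1/12 s, in which the tool goes at most 41.7 mm and 7.16 degrees, less where a joint would pass 70% of its speed; a pose out of reach is approached as far as the arm can. A call with a number of a shift or a turn outside -1 to 1 is refused whole. A call with a gripper value outside its range is refused whole. The fingers move at their own pace and stop on an object; "squeeze" is the grip in N (left out, the last holds). Time passes only in rows, so rows that repeat a pose let the fingers close. It gives the time, the measured TCP pose, the force and the opening at its end, in the units of the state.
- r.sense(): the state, without advancing time (a new reading comes with each control period).
- grab_frame(name): name is "scene" or "top"; returns a dict with "img" (420x560x3 uint8, red, green, blue), "fx", "fy", "cx", "cy" (pixels), "dist_coeffs" ([k1, k2, p1, p2, k3] as OpenCV has them; the pictures are not rectified), "R" (3x3) and "t" (3): a world point X has camera coordinates R X + t. Camera axes: x right, y down, z forward; pixel columns grow to the right and rows downward; lengths in mm; the calibration is good to about 2 mm. A picture is of the moment at which its call begins. There is no depth.
- r.sign_off(): hands the job in, once; it reports no verdict.
Trained networks look in the newest picture that a camera, given by its name, has taken for a name from the list of things; names that differ only in an ending like _2 or _b are one class to them, and where a whole thing is asked for, a point or a joint stands for the part that bears it (a point fixed in the world has none). Each returns a list of dicts, best first, with "conf" (0 to 1); they miss things now and then, are a little off and sometimes report something else, mostly with a low value. They report only what shows in the picture. A call takes as long as a camera call. They do not tell look-alikes from the thing itself.
- spotter.boxes_of(query, camera): "point" ([x, y, z] in mm, in world coordinates, good to about 4 mm: the middle of the surface that is visible of it).
- spotter.place_of(query, camera): "point" ([x, y, z] in mm, in world coordinates, good to about 4 mm: a listed point, or the origin of a listed thing).
The state is a dict: "clock": time; "qpos": joint angles; "qvel": joint speeds; "joint_efforts": joint torques, N m; "eef_pos": TCP position; "tcp_rot": TCP orientation; "contact_force": force on the tool from outside, world axes, zero at the start; "wrist_torque": the same for the moment, N m; "opening": opening from 0.0 (shut) to 1.0 (fully open).
Only numpy, scipy, OpenCV 4.12 (cv2) and the standard library are available. Lean on these libraries where they do the work, as an engineer would, in place of code of your own. Each camera call takes 0.05 s, during which the arm holds its last target.

## Working session

There is one attempt and no reset: what is moved stays moved. The work goes in short steps, Python scripts to look and compute and a tool call to move; the robot and the scene stay as the last step left them, time stands still between calls to the robot, and variables do not carry over. Pictures are saved under pics/ and viewed, and the job is handed in when it is done.

Besides the shell and the picture viewer there is one more tool, called after ">>>" by a JSON object that holds its "method" and its "body". apply_moves: Moves the arm, as the interface text tells. Its arguments: {"type":"object","properties":{"motion":{"type":"string"},"squeeze":{"type":"number"}},"required":["motion"]}

```bash
ls; mkdir -p pics
python3 - <<'E'
from rig import r, grab_frame, spotter
import cv2
print(r.sense())
for c in ("scene","top"):
    f=grab_frame(c); cv2.imwrite(f"pics/{c}0.png",f["img"][:,:,::-1])
    print(c,f["fx"],f["fy"],f["cx"],f["cy"],f["dist_coeffs"],f["R"],f["t"])
    for q in ("cabinet","tray_floor","tray_push","seal_center","seal","crucible","pot","tweezer_block","ink_jar","cork_ring"):
        print(c,q,spotter.place_of(q,c))
E
```

```text
pics
{'clock': 0.0, 'qpos': array([ 1.26056443e+00,  3.53635768e-01,  1.63413067e+00,  3.39439859e-06,
        1.15522300e+00, -2.41888953e-03]), 'qvel': array([ 0.00116141, -0.00308013,  0.00052012,  0.00014485, -0.00034926,
       -0.00083596]), 'joint_efforts': array([ 5.24563948e-04, -6.05262208e+01, -3.42066300e+01,  1.15497933e-04,
        9.59799421e-03, -5.60789644e-06]), 'eef_pos': array([189.29725712, 595.39300979, 403.97073841]), 'tcp_rot': array([-3.14019588e+00, -6.48222314e-06,  2.83377827e+00]), 'contact_force': array([-0.19113845,  0.02765809,  0.1009208 ]), 'wrist_torque': array([0.02045462, 0.0118823 , 0.01905687]), 'opening': 0.9993311962479339}
scene 457.07673000745666 457.07673000745666 279.69853281719145 206.8365339732602 [0.02453873 0.         0.         0.         0.        ] [[ 0.70605292  0.70815617  0.00202959]
 [ 0.38715937 -0.38360656 -0.8384233 ]
 [-0.59295607  0.59275699 -0.54501582]] [-450.51935453 -126.53481858 1711.17431623]
scene cabinet [{'point': [630.6, 69.3, -0.1], 'conf': 0.65}]
scene tray_floor [{'point': [565.4, 84.0, 19.8], 'conf': 0.94}]
sc
[... 1636 characters left out ...]
': 0.6}, {'point': [533.4, -142.0, 44.5], 'conf': 0.45}]
top seal [{'point': [421.0, -152.4, -3.5], 'conf': 0.65}, {'point': [549.9, -9.8, 15.4], 'conf': 0.63}, {'point': [531.4, -145.6, -3.0], 'conf': 0.52}, {'point': [384.7, 38.0, -0.9], 'conf': 0.41}]
top crucible [{'point': [576.0, 172.2, 16.1], 'conf': 0.47}, {'point': [600.8, 430.2, 0.2], 'conf': 0.33}]
top pot [{'point': [622.1, -384.0, -4.3], 'conf': 0.6}]
top tweezer_block [{'point': [425.5, 422.1, -7.3], 'conf': 0.61}, {'point': [576.3, 172.0, 16.2], 'conf': 0.33}]
top ink_jar [{'point': [601.1, 424.2, 3.2], 'conf': 0.81}]
top cork_ring [{'point': [461.0, -401.5, -0.4], 'conf': 0.81}, {'point': [620.6, -382.9, -4.2], 'conf': 0.52}]
```

View pics/scene0.png

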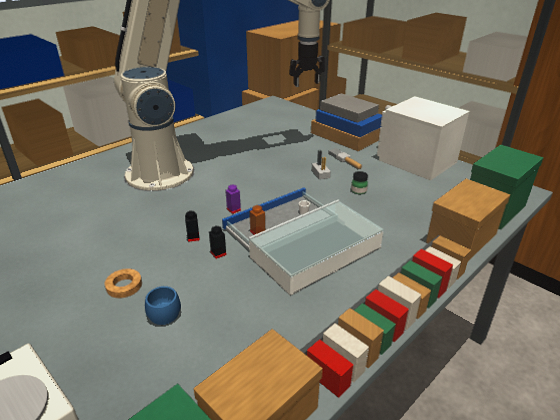

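View pics/top0.png

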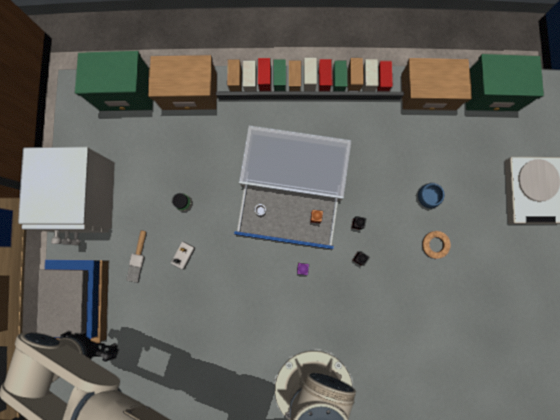

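Candidates for the seal: amber at scene (258,218) / top (316,215); purple at scene (233,198); black at (192,226) and (217,241). Only the amber one, inside the tray, fits. I'll confirm it in a crop and measure its yaw and the tray edges.

```bash
cat > h.py <<'E'
import numpy as np, cv2
from rig import r, grab_frame, spotter
def proj(f,P):
    p,_=cv2.projectPoints(np.array(P,float).reshape(-1,3),cv2.Rodrigues(f["R"])[0],np.array(f["t"],float),K(f),np.array(f["dist_coeffs"]))
    return p[:,0]
def K(f): return np.array([[f["fx"],0,f["cx"]],[0,f["fy"],f["cy"]],[0,0,1.]])
def onz(f,uv,z):
    n=cv2.undistortPoints(np.array(uv,float).reshape(-1,1,2),K(f),np.array(f["dist_coeffs"]))[:,0]
    d=np.c_[n,np.ones(len(n))]@f["R"]; c=-f["R"].T@f["t"]
    return c+d*((z-c[2])/d[:,2])[:,None]
def crop(f,u0,v0,w,h,s,name):
    im=f["img"][v0:v0+h,u0:u0+w,::-1]
    cv2.imwrite(name,cv2.resize(im,None,fx=s,fy=s,interpolation=cv2.INTER_CUBIC))
def box(f,base,yaw,z0,z1,hw=17):
    c,s=np.cos(yaw),np.sin(yaw)
    return [[base[0]+a*c-b*s,base[1]+a*s+b*c,z] for z in (z0,z1) for a,b in((hw,hw),(hw,-hw),(-hw,-hw),(-hw,hw))]
E
python3 - <<'E'
from h import *
a=grab_frame("scene");b=grab_frame("top")
crop(b,225,180,130,75,6,"pics/top_c.png"); crop(a,215,175,110,75,7,"pics/scene_c.png")
# masks of amber
for n,f in(("s",a),("t",b)):
    hsv=cv2.cvtColor(f["img"],cv2.COLOR_RGB2HSV); m=cv2.inRange(hsv,(4,120,60),(18,255,255))
    u0,v0=((240,200) if n=="s" else (300,200)); q=m[v0:v0+40,u0:u0+40]; ys,xs=np.nonzero(q); print(n,len(xs),xs.min()+u0,xs.max()+u0,ys.min()+v0,ys.max()+v0)
# blue front edge: outer top edge of panel z=42
hsv=cv2.cvtColor(b["img"],cv2.COLOR_RGB2HSV); m=cv2.inRange(hsv,(105,130,50),(125,255,255)); q=np.zeros_like(m);q[225:255,228:342]=m[225:255,228:342]
ys,xs=np.nonzero(q); P=onz(b,np.c_[xs,ys],40); v=cv2.fitLine(P[:,:2].astype(np.float32),cv2.DIST_HUBER,0,.01,.01).ravel(); print("front",v,"yaw",np.arctan2(v[1],v[0]), P[xs==xs.min()],P[xs==xs.max()])
E
```

```text
s 352 250 264 205 233
t 118 311 322 210 221
front [1.4837337e-01 9.8893142e-01 4.7553854e+02 9.3475212e+01] yaw 1.4218731 [[500.54821628 248.47224456  40.        ]
 [497.35077485 248.43533796  40.        ]] [[456.02863039 -60.70766117  40.        ]
 [452.85518782 -60.6814391   40.        ]]
```

View pics/top_c.png

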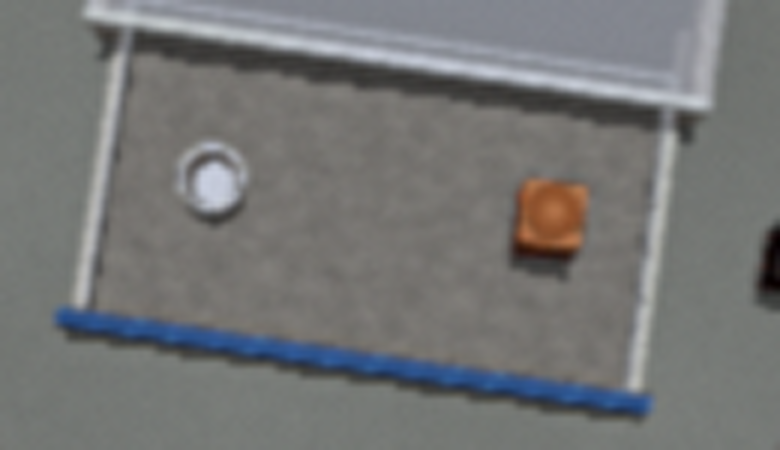

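View pics/scene_c.png

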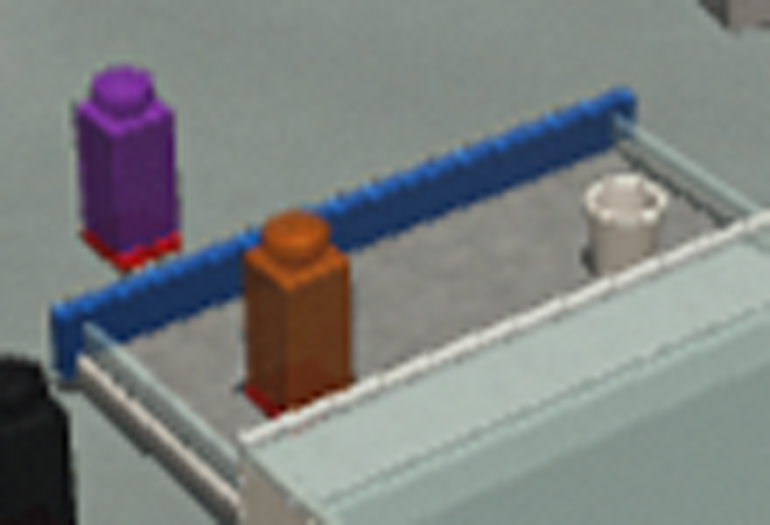

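Run:
```python
from h import *
from scipy.optimize import minimize
fr=[grab_frame("scene"),grab_frame("top")]
S=8
obs=[]
for f,(u0,v0) in zip(fr,((238,195),(300,198))):
    im=f["img"][v0:v0+45,u0:u0+36]; im=cv2.resize(im,None,fx=S,fy=S,interpolation=cv2.INTER_CUBIC)
    hsv=cv2.cvtColor(im,cv2.COLOR_RGB2HSV); m=cv2.inRange(hsv,(0,130,60),(18,255,255))|cv2.inRange(hsv,(172,130,60),(180,255,255))
    obs.append((f,u0,v0,m>0))
def ren(p,o):
    f,u0,v0,m=o; out=np.zeros(m.shape,np.uint8)
    B=np.array(box(f,p[:2],p[2],16,92)); t=np.linspace(0,2*np.pi,24)
    k=np.array([[p[0]+15*np.cos(a),p[1]+15*np.sin(a),z] for z in(92,108) for a in t])
    for Q in(B,k):
        q=(proj(f,Q)-[u0,v0]+.5)*S-.5
        cv2.fillConvexPoly(out,cv2.convexHull(np.round(q*16).astype(np.int32)),1,shift=4)
    return out>0
def cost(p,os): return sum(1-(ren(p,o)&o[3]).sum()/((ren(p,o)|o[3]).sum()) for o in os)
for os in(obs,obs[1:],obs[:1]):
    best=None
    for y in(-.4,-.3,-.2,-.1,0,.1):
        s=minimize(cost,[549,-10,y],args=(os,),method="Nelder-Mead",options=dict(initial_simplex=[[549,-10,y],[555,-10,y],[549,-4,y],[549,-10,y+.1]]))
        print(round(s.fun,4),s.x.round(3))
vis=[]
yaw=-.149; ex=np.array([np.cos(yaw),np.sin(yaw)]);ey=np.array([-ex[1],ex[0]])
for n,p in dict(floor=(566,82),seal=(549,-10),cruc=(575.5,171.5),push=(477,97.5),cab=(629,70.5)).items():
    d=np.array(p)-(566,82); print(n,d@ex,d@ey)
```

```text
0.4501 [ 5.51383e+02 -8.30500e+00 -3.91000e-01]
0.449 [ 5.5188e+02 -8.6390e+00 -3.9200e-01]
0.4503 [ 5.52165e+02 -9.11100e+00 -3.56000e-01]
0.4494 [ 5.51263e+02 -8.45000e+00 -3.69000e-01]
0.451 [ 5.521e+02 -8.953e+00 -3.600e-01]
0.4503 [ 5.51294e+02 -7.96900e+00 -4.07000e-01]
0.2515 [ 5.50046e+02 -8.40300e+00 -3.26000e-01]
0.252 [ 5.50432e+02 -8.54800e+00 -3.26000e-01]
0.2519 [ 5.48857e+02 -8.07100e+00 -2.94000e-01]
0.2529 [ 5.50057e+02 -8.67800e+00 -3.16000e-01]
0.2506 [ 5.49262e+02 -8.45300e+00 -3.31000e-01]
0.2526 [ 5.50033e+02 -8.88700e+00 -3.29000e-01]
0.1795 [ 5.49554e+02 -5.85300e+00 -4.18000e-01]
0.1794 [ 5.48104e+02 -4.75400e+00 -4.24000e-01]
0.1794 [ 5.49252e+02 -5.56300e+00 -4.19000e-01]
0.1793 [ 5.50164e+02 -6.55600e+00 -4.30000e-01]
0.179 [ 5.4963e+02 -6.1300e+00 -4.2500e-01]
0.1737 [ 5.4654e+02 -2.7510e+00  5.4100e-01]
floor 0.0 0.0
seal -3.1543059787792527 -93.50427986885005
cruc -3.891470966553089 89.91861016339429
push -90.31484587361362 2.116273806816282
cab 64.00912816313712 -2.0202751780601904
```

Run:
```python
from h import *
T=grab_frame("top");A=grab_frame("scene")
def ov(f,u0,v0,w,h,S,yaws,pos):
    out=[]
    for y in yaws:
        im=cv2.resize(f["img"][v0:v0+h,u0:u0+w,::-1],None,fx=S,fy=S,interpolation=cv2.INTER_CUBIC)
        q=((proj(f,box(f,pos,y,16,92))-[u0,v0]+.5)*S).astype(int)
        for i in range(4):
            cv2.line(im,tuple(q[4+i]),tuple(q[4+(i+1)%4]),(0,255,0),1); cv2.line(im,tuple(q[i]),tuple(q[i+4]),(255,255,0),1); cv2.line(im,tuple(q[i]),tuple(q[(i+1)%4]),(255,0,255),1)
        out.append(im)
    return np.hstack(out)
ys=(-.3,-.15,-.0)
cv2.imwrite("pics/ov.png",np.vstack([ov(T,303,202,26,26,10,ys,(549,-9)),ov(A,245,202,26,34,10,ys,(549,-9))]))
```

```text
(no output)
```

View pics/ov.png

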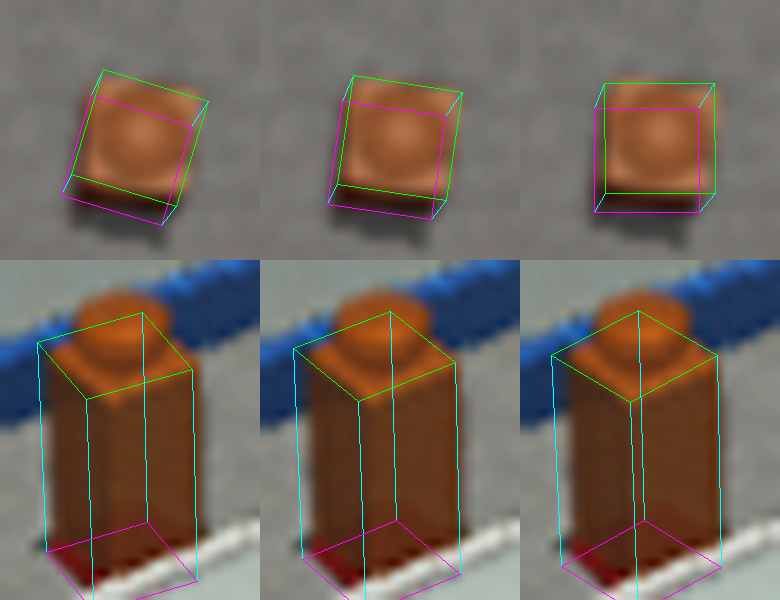

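Both views agree: the amber seal's base is at about (549,-8), its yaw about -0.08, and the tray yaw is -0.149. It stands on the right end, about 92 mm from the middle line. I'll move the shut fingers to the right of it, high up, and look again.

>>> {"method": "apply_moves", "body": {"motion": "-1 -0.535 -0.505 0.05 0.428;-1 -0.535 -0.505 0.05 0.428;-1 -0.535 -0.505 0.05 0.428;-1 -0.535 -0.505 0.05 0.428;-1 -0.535 -0.505 0.05 0.428;-1 -0.535 -0.505 0.05 0.428;-1 -0.535 -0.505 0.05 0.428;-1 -0.535 -0.505 0.05 0.428;-1 -0.535 -0.505 0.05 0.428;-1 -0.535 -0.505 0.05 0.428;-1 -0.535 -0.505 0.05 0.428;-1 -0.535 -0.505 0.05 0.428;-1 -0.535 -0.505 0.05 0.428;-1 -0.535 -0.505 0.05 0.428;-1 -0.535 -0.505 0.05 0.428;-1 -0.535 -0.505 0.05 0.428;-1 -0.535 -0.505 0.05 0.428;-1 -0.535 -0.505 0.05 0.428;-1 -0.535 -0.505 0.05 0.428;-1 -0.535 -0.505 0.05 0.428"}}

```text
clock: 3.07
eef_pos: [546.6, -49.1, 354.4]
tcp_rot: [-3.141, -0.0, 1.486]
contact_force: [-0.4, 0.5, -0.2]
opening: -0.002
```

>>> {"method": "apply_moves", "body": {"motion": "-1 0 0 0.03 0;-1 0 0 0.06 0;-1 0 0 0.085 0;-1 0 0 0.1 0;-1 0 0 0.105 0;-1 0 0 0.105 0;-1 0 0 0.105 0"}}

```text
clock: 3.65
eef_pos: [546.3, -47.1, 250.4]
tcp_rot: [3.141, -0.0, 1.49]
contact_force: [-0.4, -0.2, 0.4]
opening: 0.0
```

Run:
```python
from h import *
A=grab_frame("scene"); crop(A,215,150,110,90,7,"pics/s2.png"); print(r.sense()["eef_pos"],r.sense()["contact_force"])
```

```text
[546.61968221 -47.25611742 250.86158041] [0.00656223 0.21450718 0.48887776]
```

View pics/s2.png

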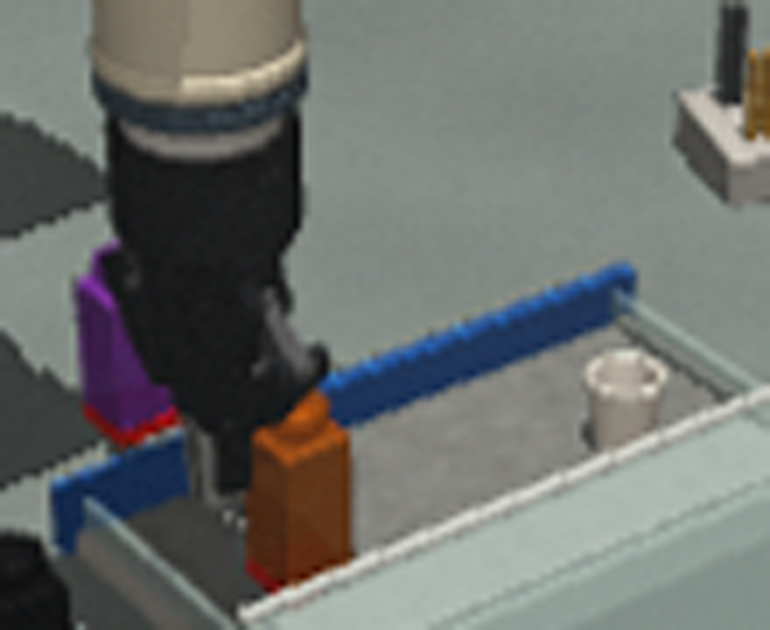

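>>> {"method": "apply_moves", "body": {"motion": "-1 0.002 0 0 0;-1 0.004 0 0 0;-1 0.006 0 0 0;-1 0.008 0 0 0;-1 0.01 0 0 0;-1 0.012 0 0 0;-1 0.014 0 0 0;-1 0.016 0 0 0;-1 0.018 0 0 0;-1 0.02 0 0 0;-1 0.022 0 0 0"}}

```text
clock: 4.62
eef_pos: [548.0, -25.6, 249.7]
tcp_rot: [-3.142, 0.0, 1.489]
contact_force: [-0.6, -0.9, 0.3]
opening: -0.001
```

Run:
```python
from h import *
A=grab_frame("scene"); crop(A,215,150,110,90,7,"pics/s3.png"); print(r.sense()["eef_pos"],r.sense()["contact_force"])
```

```text
[548.03090802 -25.3541162  249.65321981] [-0.42365261  0.39387072  0.03860408]
```

View pics/s3.png

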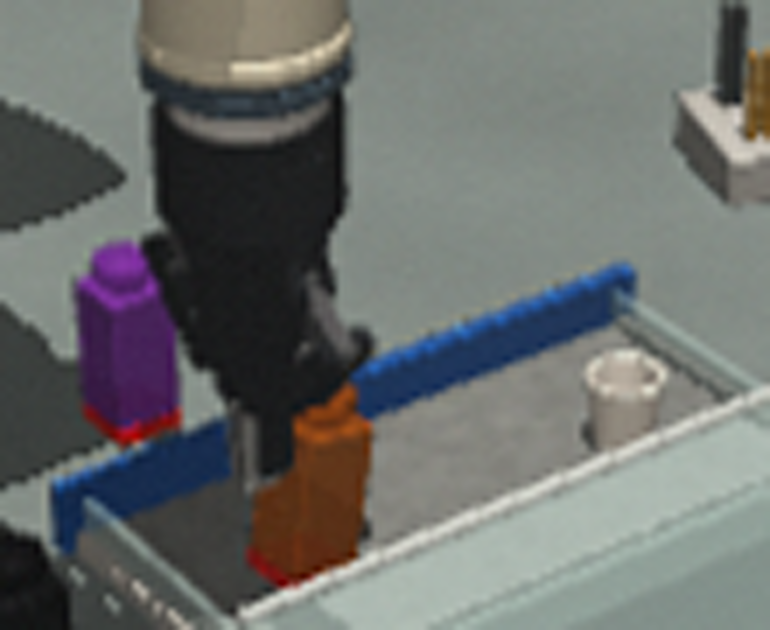

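The seal is tilting cleanly: its top has moved about 3 px while the foot has stayed at (255,560) in the crop. I'll keep going slowly.

>>> {"method": "apply_moves", "body": {"motion": "-1 0.0015 0 0 0;-1 0.003 0 0 0;-1 0.0045 0 0 0;-1 0.006 0 0 0;-1 0.0075 0 0 0;-1 0.009 0 0 0;-1 0.0105 0 0 0;-1 0.012 0 0 0;-1 0.0135 0 0 0;-1 0.015 0 0 0;-1 0.0165 0 0 0;-1 0.018 0 0 0;-1 0.0195 0 0 0;-1 0.021 0 0 0;-1 0.021 0 0 0;-1 0.021 0 0 0;-1 0.021 0 0 0"}}

```text
clock: 6.08
eef_pos: [549.7, -4.9, 249.7]
tcp_rot: [3.142, 0.0, 1.489]
contact_force: [1.1, -0.9, 0.4]
opening: -0.001
```

Run:
```python
from h import *
A=grab_frame("scene"); crop(A,215,150,110,90,7,"pics/s4.png"); print(r.sense()["eef_pos"],r.sense()["contact_force"])
```

```text
[549.69290713  -4.92451801 249.66854296] [0.16883893 1.01181213 0.17345119]
```

View pics/s4.png

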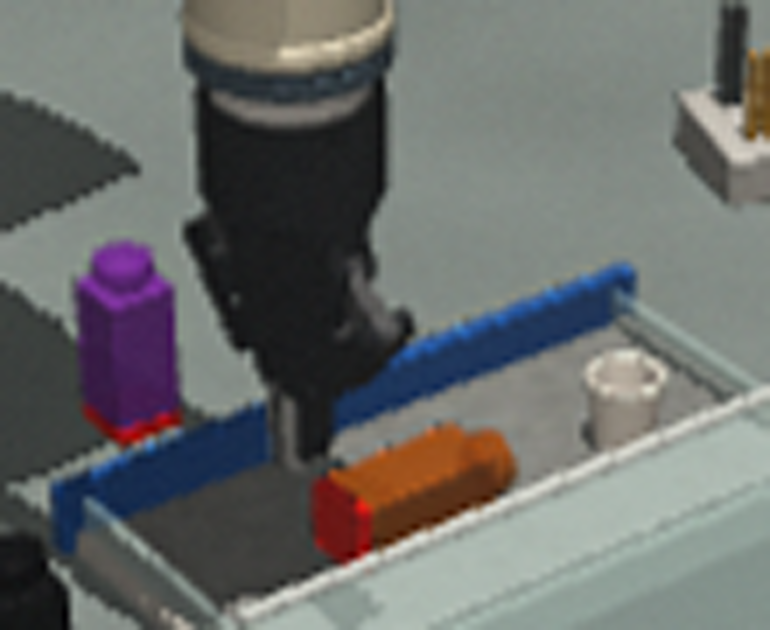

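>>> {"method": "apply_moves", "body": {"motion": "-1 0 0 -0.03 0;-1 0 0 -0.065 0;-1 0 0 -0.1 0;-1 0.024 -0.028 -0.1 0.021;-1 0.048 -0.056 -0.1 0.021;-1 0.072 -0.084 -0.1 0.021;-1 0.096 -0.113 -0.1 0.021;-1 0.096 -0.113 -0.1 0.021;-1 0.096 -0.113 -0.1 0.021"}}

```text
clock: 6.88
eef_pos: [443.8, 101.0, 349.9]
tcp_rot: [3.141, -0.0, 1.426]
contact_force: [0.2, -1.0, 0.2]
opening: -0.0
```

Run:
```python
from h import *
A=grab_frame("scene");crop(A,215,170,110,75,7,"pics/s5.png")
T=grab_frame("top");crop(T,225,180,130,75,6,"pics/t5.png")
print(r.sense()["eef_pos"],r.sense()["tcp_rot"])
for c in("scene","top"):
    for q in("tray_push","tray_floor","seal_center","crucible","cabinet"): print(c,q,[(d["point"],d["conf"]) for d in spotter.place_of(q,c)])
```

```text
[445.44095526  99.97271309 350.00048845] [ 3.14041589e+00 -1.37585330e-04  1.42386762e+00]
scene tray_push [([475.4, 97.0, 29.4], 0.61)]
scene tray_floor [([566.3, 83.9, 17.6], 0.76), ([476.8, 99.2, 27.2], 0.4), ([431.6, 423.5, 0.4], 0.22)]
scene seal_center [([530.2, -142.9, 43.8], 0.78), ([387.1, 36.6, 48.8], 0.69), ([556.2, 55.7, 35.3], 0.66), ([414.4, -146.6, 46.7], 0.64)]
scene crucible [([573.5, 169.4, 14.0], 0.6), ([598.7, 425.6, 0.1], 0.42), ([475.2, 98.7, 28.1], 0.37)]
scene cabinet [([631.2, 72.0, -3.5], 0.61)]
top tray_push []
top tray_floor [([568.0, 80.7, 12.9], 0.94), ([627.9, 70.5, -6.4], 0.66)]
top seal_center [([388.4, 35.9, 49.7], 0.62), ([418.1, -150.5, 50.1], 0.56), ([532.4, -142.6, 44.8], 0.5)]
top crucible [([573.8, 171.7, 12.9], 0.55)]
top cabinet [([626.6, 73.5, -4.9], 0.66)]
```

View pics/s5.png

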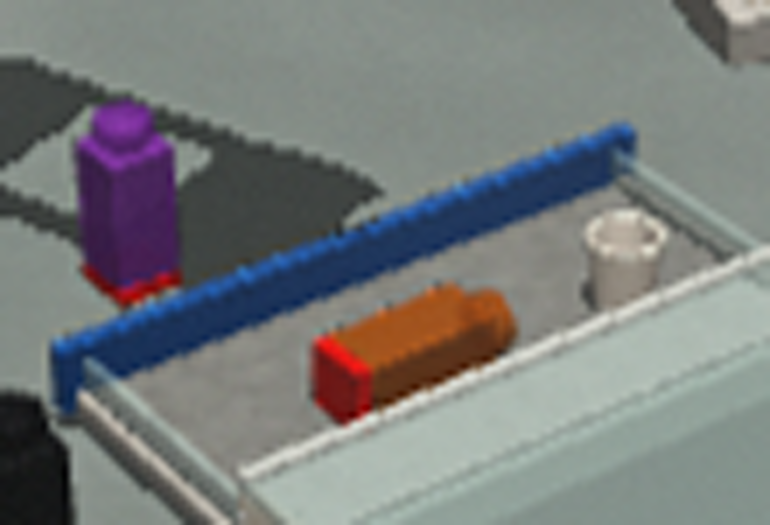

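View pics/t5.png

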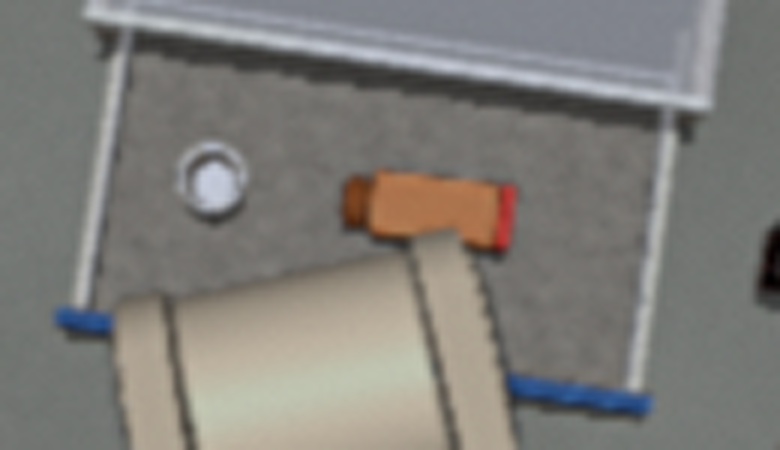

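The seal lies flat, with its centre about 28 mm right of the middle line and about 55 mm clear of the crucible. Next I'll lower the fingers in front of the panel.

>>> {"method": "apply_moves", "body": {"motion": "-1 0 0 0.035 0;-1 0 0 0.07 0;-1 0 0 0.105 0;-1 0 0 0.13 0;-1 0 0 0.15 0;-1 0 0 0.157 0;-1 0 0 0.157 0"}}

```text
clock: 8.07
eef_pos: [444.4, 99.9, 191.3]
tcp_rot: [-3.138, 0.001, 1.423]
contact_force: [1.1, 0.2, 0.3]
opening: 0.005
```

Run:
```python
from h import *
A=grab_frame("scene");crop(A,215,150,110,95,6,"pics/s6.png")
print(r.sense()["eef_pos"],r.sense()["tcp_rot"],r.sense()["contact_force"])
```

```text
[444.90645524 100.00531518 192.47964637] [-3.14029792e+00  4.96934539e-04  1.42316896e+00] [ 0.21125904 -0.26563511  1.29291052]
```

View pics/s6.png

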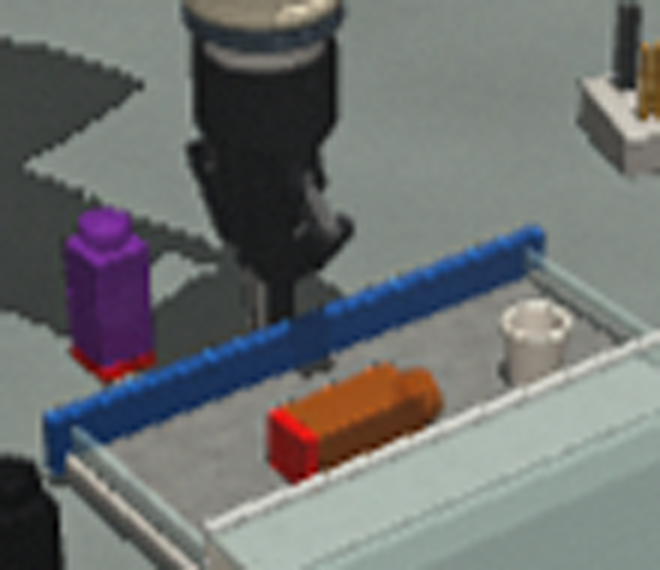

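Run:
```python
from h import *
A=grab_frame("scene")
e=r.sense()["eef_pos"]
for d in(0,15,30,40,50,60):
  for z in(20,72,90,110):
    p=proj(A,[[e[0]+.989*d,e[1]-.148*d,z]])[0]; print(d,z,((p-[215,150])*6).round())
```

```text
0 20 [269. 324.]
0 72 [267. 242.]
0 90 [266. 213.]
0 110 [265. 180.]
15 20 [284. 336.]
15 72 [282. 254.]
15 90 [282. 225.]
15 110 [281. 192.]
30 20 [300. 348.]
30 72 [299. 266.]
30 90 [298. 236.]
30 110 [297. 203.]
40 20 [311. 357.]
40 72 [310. 274.]
40 90 [309. 244.]
40 110 [309. 211.]
50 20 [322. 365.]
50 72 [320. 282.]
50 90 [320. 252.]
50 110 [320. 219.]
60 20 [332. 373.]
60 72 [332. 290.]
60 90 [331. 261.]
60 110 [331. 227.]
```

The finger linkage reaches towards the cabinet along the jaw axis, and its clearance over the trim would be tight. I'll turn the wrist a quarter turn so its slim side faces the cabinet.

>>> {"method": "apply_moves", "body": {"motion": "-1 0 0 -0.006 0.5;-1 0 0 -0.006 0.5;-1 0 0 -0.006 0.5;-1 0 0 -0.006 0.5;-1 0 0 -0.006 0.5;-1 0 0 -0.006 0.5;-1 0 0 -0.006 0.5;-1 0 0 -0.006 0.5;-1 0 0 -0.006 0.5;-1 0 0 -0.006 0.5;-1 0 0 -0.006 0.5;-1 0 0 -0.006 0.5;-1 0 0 -0.006 0.5;-1 0 0 -0.006 0.5;-1 0 0 -0.006 0.5"}}

```text
clock: 9.42
eef_pos: [445.5, 100.1, 200.0]
tcp_rot: [-3.141, -0.002, -0.145]
contact_force: [0.4, -0.7, 0.4]
opening: 0.003
```

>>> {"method": "apply_moves", "body": {"motion": "-1 0.004 0 0 0;-1 0.008 0 0 0;-1 0.012 0 0 0;-1 0.014 0 0 0;-1 0.016 0 0 0;-1 0.018 0 0 0;-1 0.02 0 0 0;-1 0.022 0 0 0;-1 0.025 0 0 0;-1 0.028 0 0 0;-1 0.032 0 0 0;-1 0.036 0 0 0;-1 0.04 0 0 0;-1 0.044 0 0 0;-1 0.048 0 0 0;-1 0.052 0 0 0;-1 0.056 0 0 0;-1 0.06 0 0 0;-1 0.063 0 0 0;-1 0.065 0 0 0"}}

```text
clock: 11.08
eef_pos: [509.8, 90.4, 198.8]
tcp_rot: [-3.141, -0.001, -0.148]
contact_force: [-3.4, 0.7, -0.1]
opening: 0.004
```

Run:
```python
from h import *
A=grab_frame("scene");crop(A,215,150,110,95,6,"pics/s7.png")
print(r.sense()["eef_pos"],r.sense()["tcp_rot"],r.sense()["contact_force"])
```

```text
[510.06182009  90.42553671 198.85378914] [-3.14128101e+00 -1.08597498e-03 -1.47662710e-01] [-0.29902815 -0.8854761  -0.62299764]
```

View pics/s7.png

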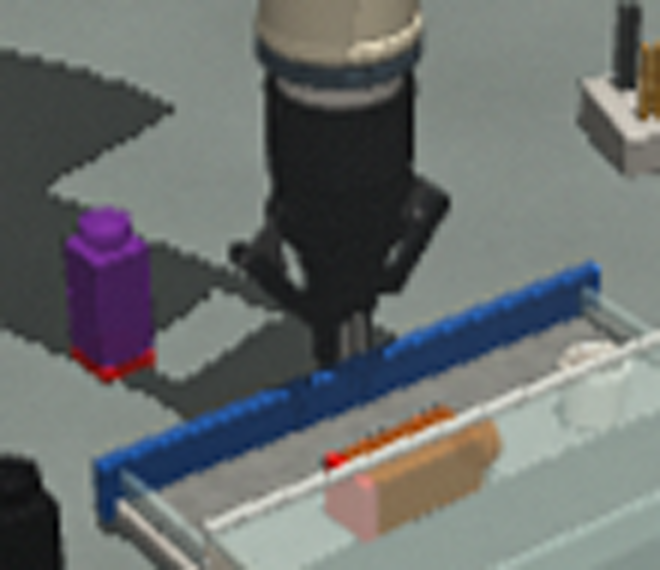

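The tray has slid in by about 45 mm, and the seal is riding flat under the glass. I'll continue the push.

>>> {"method": "apply_moves", "body": {"motion": "-1 0.002 0 0 0;-1 0.005 0 0 0;-1 0.009 0 0 0;-1 0.013 0 0 0;-1 0.017 0 0 0;-1 0.021 0 0 0;-1 0.025 0 0 0;-1 0.029 0 0 0;-1 0.033 0 0 0;-1 0.037 0 0 0;-1 0.041 0 0 0;-1 0.045 0 0 0;-1 0.049 0 0 0;-1 0.053 0 0 0;-1 0.057 0 0 0;-1 0.061 0 0 0;-1 0.065 0 0 0;-1 0.069 0 0 0;-1 0.072 0 0 0;-1 0.074 0 0 0"}}

```text
clock: 12.8
eef_pos: [582.9, 79.5, 198.7]
tcp_rot: [-3.142, -0.0, -0.148]
contact_force: [-1.1, 1.1, 2.6]
opening: -0.004
```

Run:
```python
from h import *
A=grab_frame("scene");crop(A,215,150,110,95,6,"pics/s8.png")
print(r.sense()["eef_pos"],r.sense()["contact_force"])
for c in("scene",):
    for q in("tray_push","cabinet"): print(c,q,[(d["point"],d["conf"]) for d in spotter.place_of(q,c)])
```

```text
[583.0997599   79.48575304 198.66670872] [ 0.40920729 -0.74454021 -0.58892326]
scene tray_push []
scene cabinet [([628.1, 71.9, -3.1], 0.63)]
```

View pics/s8.png

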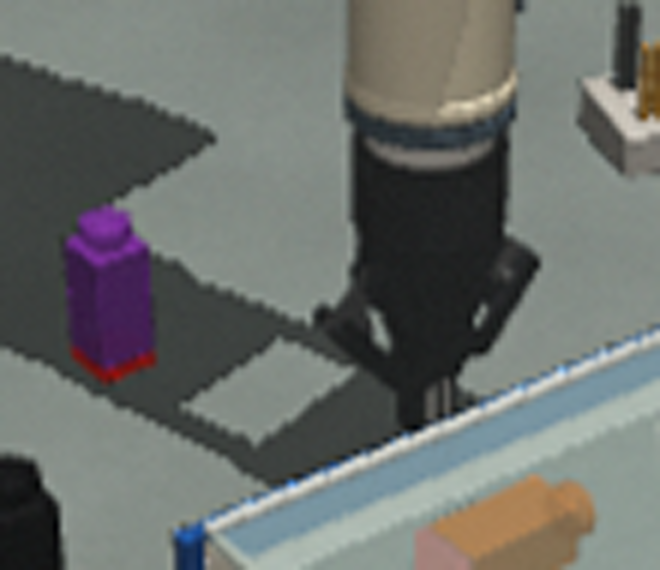

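>>> {"method": "apply_moves", "body": {"motion": "-1 0.002 0 0 0;-1 0.004 0 0 0;-1 0.006 0 0 0;-1 0.008 0 0 0;-1 0.01 0 0 0;-1 0.012 0 0 0;-1 0.014 0 0 0;-1 0.015 0 0 0;-1 0.016 0 0 0;-1 0.017 0 0 0;-1 0.018 0 0 0"}}

```text
clock: 13.87
eef_pos: [600.2, 76.9, 198.6]
tcp_rot: [3.142, 0.0, -0.148]
contact_force: [-3.5, -0.5, 0.5]
opening: -0.0
```

>>> {"method": "apply_moves", "body": {"motion": "-1 0.001 0 0 0;-1 0.002 0 0 0;-1 0.003 0 0 0;-1 0.004 0 0 0;-1 0.005 0 0 0"}}

```text
clock: 14.28
eef_pos: [605.2, 76.2, 198.7]
tcp_rot: [3.142, 0.0, -0.148]
contact_force: [-1.6, -1.1, -0.3]
opening: -0.005
```

>>> {"method": "apply_moves", "body": {"motion": "-1 0.001 0 0 0;-1 0.002 0 0 0;-1 0.003 0 0 0;-1 0.004 0 0 0"}}

```text
clock: 14.62
eef_pos: [609.2, 75.5, 198.6]
tcp_rot: [3.141, 0.0, -0.148]
contact_force: [-2.5, -0.6, -0.4]
opening: -0.0
```

>>> {"method": "apply_moves", "body": {"motion": "-1 0.001 0 0 0;-1 0.002 0 0 0;-1 0.003 0 0 0"}}

```text
clock: 14.87
eef_pos: [610.8, 75.3, 198.6]
tcp_rot: [3.141, 0.004, -0.148]
contact_force: [-13.2, 2.2, 10.0]
opening: -0.002
```

Run:
```python
from h import *
A=grab_frame("scene");crop(A,235,180,110,95,6,"pics/s9.png")
print(r.sense()["eef_pos"],r.sense()["contact_force"])
```

```text
[610.82801487  75.40919136 198.60454198] [-10.13995662   0.99160607   5.8339381 ]
```

View pics/s9.png

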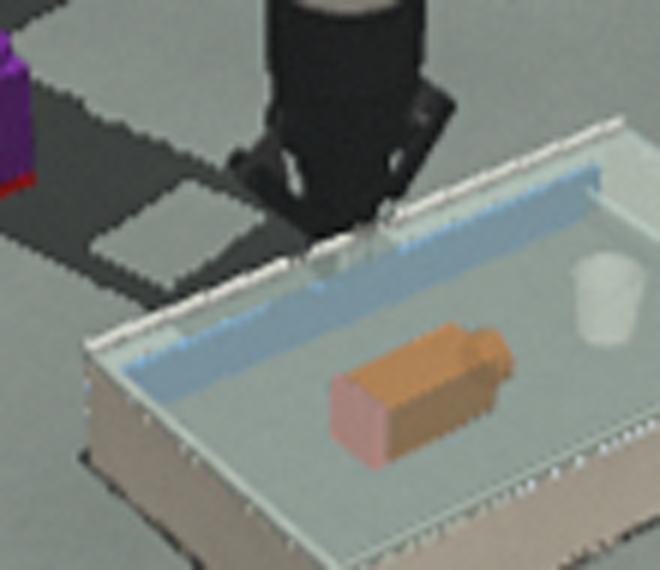

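Run:
```python
from h import *
A=grab_frame("scene");T=grab_frame("top")
crop(T,225,130,135,75,6,"pics/t9.png")
yaw=-.149; ex=np.array([np.cos(yaw),np.sin(yaw)]);ey=np.array([-ex[1],ex[0]])
# top inner edge of panel in crop: ends
uv=np.array([[125,370],[595,168],[90,345],[620,122]])/6+[235,180]-.5+.5/6*0
for z,s in((42,slice(0,2)),(72,slice(2,4))):
    P=onz(A,uv[s],z); print(z,P.round(1),[( (p[:2]-[628,71])@ex,(p[:2]-[628,71])@ey) for p in P])
for c in("scene","top"):
    for q in("tray_floor","cabinet","tray_push","crucible","seal_center"): print(c,q,[(d["point"],d["conf"]) for d in spotter.place_of(q,c)])
print(r.sense()["contact_force"],r.sense()["wrist_torque"],r.sense()["clock"])
```

```text
42 [[604.8 -64.1  42. ]
 [649.4 228.3  42. ]] [(np.float64(-2.9076636019179363), np.float64(-137.0744242167043)), (np.float64(-2.172082635220582), np.float64(158.7805054122723))]
72 [[609.2 -88.8  72. ]
 [658.7 234.2  72. ]] [(np.float64(5.125640977662099), np.float64(-160.78277021364497)), (np.float64(6.091949368776993), np.float64(165.99089705945408))]
scene tray_floor [([466.4, -398.7, -1.0], 0.66)]
scene cabinet [([633.0, 73.3, -1.2], 0.62)]
scene tray_push []
scene crucible []
scene seal_center [([384.8, 34.8, 52.2], 0.86), ([412.3, -145.4, 44.4], 0.83)]
top tray_floor []
top cabinet []
top tray_push []
top crucible []
top seal_center [([417.2, -149.6, 52.2], 0.68), ([532.9, -143.0, 42.2], 0.51)]
[-9.16578008  0.16328341  5.49057605] [ 0.16392157  1.47518869 -0.06373645] 15.5167
```

View pics/t9.png

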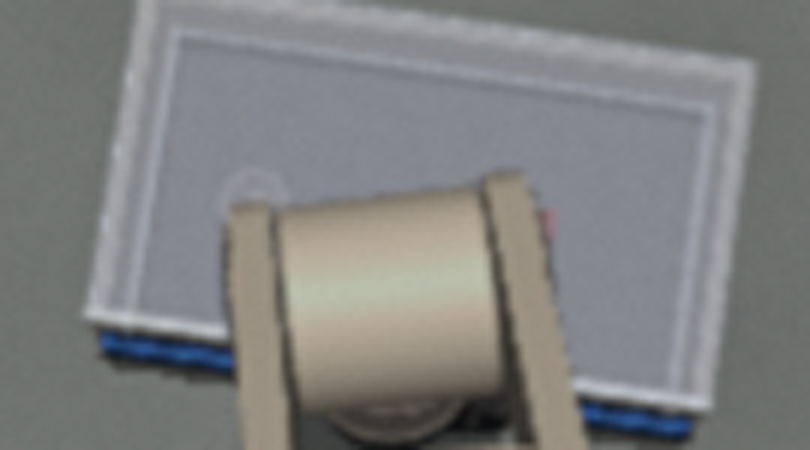

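The force has risen to about 10 N. The moment-to-force ratio puts the contact at z≈32, which is on the panel and not the trim, so this is the tray's stop. I'll back off, lift clear and check.

>>> {"method": "apply_moves", "body": {"motion": "-1 -0.01 0 0 0;-1 -0.03 0 0 0;-1 -0.06 0 0 0;-1 -0.08 0 -0.03 0;-1 -0.1 0 -0.07 0;-1 -0.12 0 -0.11 0;-1 -0.14 0 -0.15 0;-1 -0.16 0.03 -0.19 0;-1 -0.18 0.06 -0.22 0;-1 -0.2 0.09 -0.24 0;-1 -0.22 0.12 -0.24 0;-1 -0.24 0.15 -0.24 0;-1 -0.24 0.18 -0.24 0;-1 -0.24 0.21 -0.24 0;-1 -0.24 0.24 -0.24 0;-1 -0.24 0.24 -0.24 0"}}

```text
clock: 16.85
eef_pos: [338.7, -130.4, 439.4]
tcp_rot: [3.139, -0.004, -0.151]
contact_force: [-0.3, 0.3, -0.2]
opening: 0.001
```

Run:
```python
from h import *
A=grab_frame("scene");T=grab_frame("top")
crop(A,235,180,110,95,6,"pics/s10.png")
crop(T,225,125,135,85,6,"pics/t10.png"); cv2.imwrite("pics/t10f.png",T["img"][:,:,::-1])
print(r.sense()["eef_pos"],r.sense()["contact_force"])
for c in("scene","top"):
    for q in("tray_floor","cabinet","tray_push","crucible","seal_center","pot","tweezer_block","ink_jar","cork_ring"): print(c,q,[(d["point"],d["conf"]) for d in spotter.place_of(q,c)])
```

```text
[ 339.17565251 -127.70850416  438.97469044] [-0.26276246  0.70947335 -0.36893536]
scene tray_floor []
scene cabinet [([629.7, 71.5, -0.7], 0.71)]
scene tray_push [([619.3, -380.3, -0.4], 0.37)]
scene crucible []
scene seal_center [([388.6, 37.0, 47.9], 0.87), ([408.6, -147.9, 45.4], 0.54)]
scene pot [([621.3, -379.8, 1.8], 0.84)]
scene tweezer_block []
scene ink_jar [([599.4, 428.0, 0.4], 0.85)]
scene cork_ring [([465.7, -394.9, -3.5], 0.83)]
top tray_floor []
top cabinet [([625.7, 71.6, -5.1], 0.85)]
top tray_push [([621.1, 73.8, 26.3], 0.71)]
top crucible []
top seal_center [([385.4, 36.7, 47.8], 0.57), ([534.2, -138.4, 43.1], 0.47), ([419.2, -149.6, 50.8], 0.43), ([465.6, -399.1, 0.6], 0.34)]
top pot [([623.0, -384.1, 0.1], 0.81)]
top tweezer_block [([427.5, 419.2, -1.2], 0.74), ([463.6, -400.6, -0.6], 0.28)]
top ink_jar [([600.5, 425.2, -1.6], 0.81)]
top cork_ring [([463.6, -398.5, -0.1], 0.68), ([422.4, 569.2, -2.7], 0.24)]
```

View pics/t10.png

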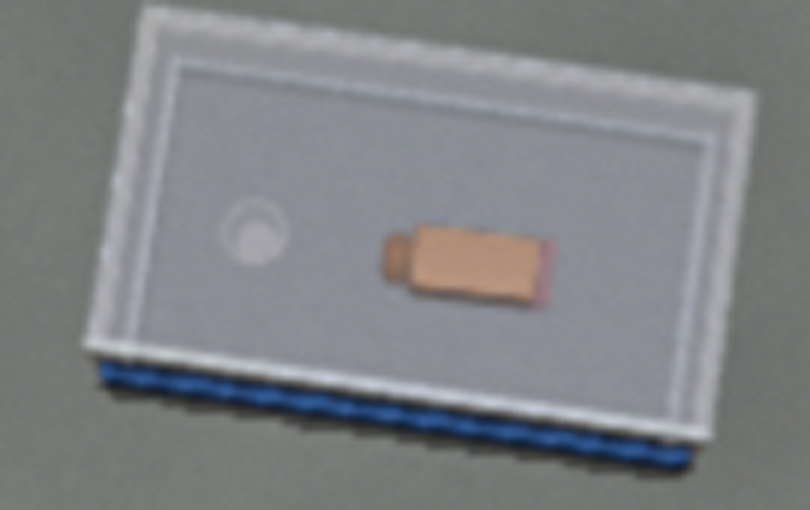

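View pics/s10.png

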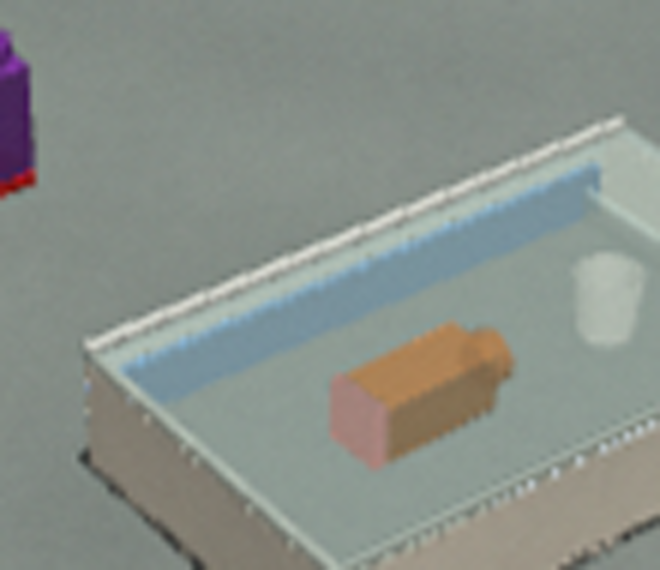

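Run:
```python
from h import *
T=grab_frame("top")
yaw=-.149; ex=np.array([np.cos(yaw),np.sin(yaw)]);ey=np.array([-ex[1],ex[0]])
im=T["img"].astype(float)
# sample along cabinet x at z=72 (trim) and z=42 (panel), averaged over y
for z in (72,42):
    row=[]
    for x in range(-24,16,2):
        P=[[*(np.array([628.5,71])+x*ex+y*ey),z] for y in range(-140,141,4)]
        q=proj(T,P).astype(np.float32)
        c=cv2.remap(im.astype(np.float32),q[:,0].reshape(1,-1),q[:,1].reshape(1,-1),cv2.INTER_LINEAR)[0].mean(0)
        row.append((x,*c.astype(int).tolist()))
    print(z,row)
s=r.sense();print(s["clock"],s["qvel"].round(3))
```

```text
72 [(-24, 104, 107, 104), (-22, 85, 87, 84), (-20, 67, 69, 67), (-18, 50, 53, 54), (-16, 35, 42, 54), (-14, 28, 46, 73), (-12, 34, 62, 104), (-10, 41, 75, 126), (-8, 40, 73, 122), (-6, 35, 60, 99), (-4, 40, 53, 76), (-2, 65, 69, 76), (0, 104, 105, 108), (2, 146, 150, 154), (4, 177, 182, 188), (6, 182, 186, 194), (8, 168, 172, 180), (10, 150, 153, 161), (12, 140, 143, 151), (14, 137, 140, 148)]
42 [(-24, 118, 121, 118), (-22, 115, 118, 115), (-20, 104, 107, 104), (-18, 85, 88, 85), (-16, 68, 70, 68), (-14, 51, 54, 55), (-12, 36, 43, 53), (-10, 28, 45, 71), (-8, 33, 60, 100), (-6, 41, 75, 125), (-4, 41, 74, 124), (-2, 36, 63, 104), (0, 38, 53, 80), (2, 57, 63, 73), (4, 93, 95, 97), (6, 135, 138, 141), (8, 171, 175, 181), (10, 183, 187, 195), (12, 173, 178, 186), (14, 155, 159, 167)]
17.9 [ 0.001 -0.001 -0.001  0.     0.002 -0.   ]
```

The panel's top spans x≈-10 to 0 mm against the cabinet front at about +1 mm, so it sits closed against the front edge. The seal is flat, the crucible is upright, and the shelf things are within about 5 mm of their first readings, which is network noise.

```bash
python3 -c "
from rig import r
print(r.sign_off())"
```

```text
the job is handed in; nothing more can be done
None
```

I tipped the amber seal over along the tray with shut fingertips, then pushed the tray home by its blue front, and handed the job in at about 18 s. No verdict was reported.

**Last checks**
- **Tray:** it stalled at about 10 N at the stop. The force's lever arm puts the contact on the blue panel, not the trim, and the picture shows the panel's top spanning about -10 to 0 mm at the cabinet front.
- **Seal:** it lies flat; I measured its centre at about 28 mm from the tray's middle line before the push. It stayed flat in the pictures as it went in.
- **Crucible:** it stands upright in the last pictures; nothing touched it.
- **Things on the shelf:** the pot, jar, cork ring and tweezer block read within about 5 mm of their first readings, about the networks' noise. I did not measure the dusting brush; the arm never worked near it.

**What was missed or disagreed**
- The networks could no longer find the seal or crucible through the glass, so their final state is judged from the pictures.
- My first automatic fit of the seal's rotation was poor, so I took it from overlays on both camera views instead.

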